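Hold a pine stick in the guarded marking press

TASK

Pull open the top drawer of the small blue-fronted drawer unit, take out the pine stick and feed one end of it, flat and level, through the flared window in the yellow guard of the green marking press until its end has pushed the sprung orange back stop right in. Finish like that: keep gripping the stick by its outer part with the back stop held in, so that a colleague can pull the press lever. Leave the other things on the bench where they are; the drawer may stay open.

Things in the scene. Friction and masses are not known exactly. Their poses are not given: they have to be found in the camera images.
- drawer_top (a joint): Top drawer's slide in m: 0 shut, 0.145 fully out; starts at most 0.01 out and stays where it is left (about 1 N friction). It comes out along the drawer unit's -x.
- drawer_handle (a point): Middle of the top drawer's handle: a level aluminium bar, diameter 10, 100 mm long, along the unit's y, 40 mm in front of the drawer front on two posts 44 mm either side of the middle. Moves with the drawer. Axes: z up, +x into the unit; pull towards -x. 102 mm above the bench, 24 mm below the unit's top. The inside of the drawer front lies 55 mm behind (+x of) it.
- cabinet: Grey drawer unit with blue fronts, fixed: 180 deep (x), 280 wide (y), 126 mm high; origin mid-underside, +x away from its front, z up. Top drawer: tub 154 deep, 266 mm wide inside, floor 73 mm above the bench, side rims at 110, front's upper edge at 121 mm. The lower drawer's handle is 54 mm below the upper one; it is not needed.
- stick_center (a point): Centre (half-way up) of the pine stick, 200 x 32 x 19 mm, about 60 g. Its y is the 200 mm length, x the 32 mm width, z (up) the 19 mm thickness. It lies flat on the top drawer's floor, across the drawer within 0.12 rad, its centre 45 to 80 mm behind the inside of the drawer front and 82 mm above the bench. Its ends are alike; either may go in.
- press_window (a point): Middle of the guard window in the plane of its flared mouth, 100 mm above the bench. +x is the feed direction (level, into the press), y the window's width, z up. Window 34 (y) x 21 mm (z): the flat stick has 2 mm in all each way. The dark steel bush narrows from 42 x 29 mm over the first 9 mm, then runs straight for 12 mm. The orange back stop is 50 mm behind the mouth, on the axis.
- press: Green press, bolted down; origin on the bench below its middle, axes as the window's, whose mouth is at x -55 mm. Yellow guard plate 124 mm wide, 10 mm behind the mouth plane, its top 150 mm above the bench, clear sides. Head (from z 166) and lever (to z 308 mm) lie 15 mm or more behind the mouth; the base, 26 mm high, begins 25 mm before it. Anvil top at z 86 mm inside.
- back_stop (a joint): Travel of the sprung back stop in m: 0 at rest, 0.010 fully in, at a hard stop. Its spring pushes back with 3 N at rest, 6 N fully in, and would push an unheld stick out again.
- spanner_10: steel combination spanner, 180 x 28 x 7 mm, flat on the bench in front; a bystander. Origin at the middle of its underside.
- tape_measure: yellow tape measure, 79 x 43 x 66 mm, standing on the bench at the left; a bystander. Origin at the middle of its underside.
- offcut_1: thick pine block, 120 x 45 x 45 mm, lying on the bench near the robot (not the stick of the job); a bystander. Origin at the middle of its underside.
- hex_key_5: black hex key, 83 x 31 x 5 mm, flat on the bench in front; a bystander. Origin at the middle of its underside.

How it is judged:
By the outcome, as a careful person would: the job done as asked, in the order asked, and still so for the second after the job is handed in, while the arm keeps its last pose, push and grip.
It also fails if it takes over 64 s, if anything falls off the work surface, if the arm or the gripper's body presses on something with over 40 N, if the wrist force passes 120 N, or if a joint passes its speed limit or range.

ROBOT

A 7-joint arm with a two-finger parallel gripper is mounted at the origin on a cart in front of the work surface, level with it; the furniture and walls round the work are solid. World frame = base frame: x ahead of the robot, y to its left, z up, the work surface at z = 0. Lengths are in m, angles in rad, forces in N, time in s.
With the tool pointing down it reaches from about 0.4 to 0.85 m from the base axis. Payload 10.4 kg.
Tool frame: the origin (TCP) lies on the centre line of the jaws, within the pads' length; the fingertips stand 22 mm ahead of it and the grasp point (between the pads) lies 3 mm ahead of it; z points along the fingers, y is the direction in which the jaws open and shut (so a half turn about z gives the same grasp; the last joint's range is limited). The gripper opens to 85 mm and grips with 20 to 120 N. Pads are 22 mm wide; open, the fingers measure 114 mm over their backs; the gripper's body (76 mm by 85 mm) begins 54 mm behind the grasp point. The pads swing forward as they close: fully open they stand 13 mm farther back than shut.
Start: joints at [-1.258, 0.332, -0.065, 1.46, 0.022, 1.35, -0.088], TCP at [0.206, 0.59, 0.253] pointing down, gripper open.
Joint ranges: [-2.6, 2.6], [-0.5, 2.12], [-1.47, 1.34], [0.16, 2.42], [-1.27, 4.41], [0.06, 2.06], [-2.6, 2.6]. Speed limits (rad/s): [2.22, 2.22, 2.79, 2.79, 3.14, 3.14, 3.14].

INTERFACE

Orientations are given as a unit quaternion [x, y, z, w].
In Python, from workcell import manip gives the robot as it stands. The module is installed in compiled form; this text tells all that it offers.
- The arm moves only by the shell command python3 -m crank 'ROWS' [FORCE]. ROWS is JSON, a list of rows, each a list of 3 entries, a list of its own where there are three numbers: the opening, from -1 (shut) to 1 (fully open), then the shift along the tool's x, y, z normalised to -1 to 1, where 1 is 80 mm, then the turn, a rotation vector about the tool's x, y, z normalised to -1 to 1, where 1 is pi/4 rad. In form: [[jaw, [tx, ty, tz], [ax, ay, az]], ...]. A call has exactly 5 rows; each row shifts and turns the commanded pose from where the row before left it, along the tool's axes as they then stand; what a row does not reach is not made up. A row lasts 1/10 s, in which the tool goes at most 50 mm and 8.59 degrees, less where a joint would pass 70% of its speed; a pose out of reach is approached as far as the arm can. A call with a number of a shift or a turn outside -1 to 1 is refused whole. A call with a gripper value outside its range is refused whole. The fingers move at their own pace and stop on an object; FORCE is the grip in N (left out, the last holds). Time passes only in rows, so rows that do not move let the fingers close, or fill a call up. It gives the time, the measured TCP pose, the force and the opening at its end, in the units of the state.
- manip.get_obs(): the state, without advancing time (a new reading comes with each control period).
- manip.camera(name): name is "scene" or "top" or "wrist"; returns the picture (400x640x3 uint8, blue, green, red); there is no depth.
- manip.camera_info(name): a dict with "K" (3x3 intrinsics, pixels), "camera_from_world" (4x4, takes a point from world to camera coordinates); the wrist camera has in their place "mount" (4x4, takes a point from camera to tool coordinates, whose origin is the TCP and whose axes are the flange's). Camera axes: x right, y down, z forward; pixel columns grow to the right and rows downward; lengths in m; the calibration is good to about 2 mm. The wrist camera is an equidistant fisheye: a pixel r from the principal point sees the ray r / f radians off the axis. A picture is of the moment at which its call begins: read the wrist's pose just before it. camera_info takes no time and is no camera call.
- manip.hand_in(): hands the job in, once; it reports no verdict.
The state is a dict: "clock": time; "joint_pos": joint angles; "joint_velocities": joint speeds; "tau": joint torques, N m; "position": TCP position; "ee_rot": TCP orientation; "ft_force": force on the tool from outside, world axes, zero at the start; "torque": the same for the moment, N m; "grip_width": opening from 0.0 (shut) to 1.0 (fully open).
Only numpy, scipy, OpenCV 4.12 (cv2) and the standard library are available. Lean on these libraries where they do the work, as an engineer would, in place of code of your own. Each camera call takes 0.05 s, during which the arm holds its last target.

## Working session

There is one attempt and no reset: what is moved stays moved. The work goes in short steps, Python scripts to look and compute and a shell command to move; the robot and the scene stay as the last step left them, time stands still between calls to the robot, and variables do not carry over. Pictures are saved under pics/ and viewed, and the job is handed in when it is done.

```bash
mkdir -p pics; ls
python3 - <<'E'
from workcell import manip
import cv2
print(manip.get_obs())
for n in ["scene","top","wrist"]:
    im=manip.camera(n); cv2.imwrite(f"pics/{n}0.png",im)
    i=manip.camera_info(n)
    for k,v in i.items(): print(n,k,v)
E
```

```text
pics
{'clock': 0.0, 'joint_pos': array([-1.25758855,  0.33286758, -0.0646927 ,  1.46097086,  0.0215996 ,
        1.34989307, -0.08851579]), 'joint_velocities': array([-1.01656202e-04, -1.34327998e-03, -1.18398443e-04,  4.69698576e-05,
       -6.27964881e-05,  1.89571612e-03,  3.64955174e-05]), 'tau': array([ 7.39481729e-04, -6.25468683e+01,  4.97004215e-02, -3.91589391e+01,
        1.62831426e-02,  1.02621212e-02, -1.71184905e-05]), 'position': array([0.2058488 , 0.58975225, 0.25250447]), 'ee_rot': array([ 1.67116614e-01,  9.85936872e-01, -7.16570210e-04, -8.59288898e-05]), 'ft_force': array([-0.17681006,  0.53493924,  0.71900184]), 'torque': array([ 0.0129966 ,  0.00458239, -0.02088102]), 'grip_width': 0.9995462837470493}
scene K [[431.83617064   0.         316.69634074]
 [  0.         431.83617064 201.32360959]
 [  0.           0.           1.        ]]
scene camera_from_world [[-0.85965893 -0.5108172  -0.00723325  0.58163887]
 [-0.23590148  0.40948001 -0.88129258  0.07931782]
 [ 0.45314128 -0.7559047  -0.47251568  1.19613364]
 [ 0.          0.          0.          1.        ]]
top K [[387.11086044   0.         321.33213224]
 [  0.         387.11086044 201.53245915]
 [  0.           0.           1.        ]]
top camera_from_world [[ 0.00305864 -0.99990183  0.01367352  0.2962835 ]
 [-0.99792611 -0.0039312  -0.06424969  0.49399664]
 [ 0.06429713 -0.01344864 -0.99784017  1.27491802]
 [ 0.          0.          0.          1.        ]]
wrist K [[309.70691629   0.         320.16275817]
 [  0.         309.70691629 200.67754276]
 [  0.           0.           1.        ]]
wrist mount [[-2.06119966e-05 -9.65466747e-01 -2.60526315e-01  6.74934710e-02]
 [ 9.99999942e-01 -1.08396568e-04  3.22582715e-04  3.58966047e-04]
 [-3.39683043e-04 -2.60526293e-01  9.65466693e-01 -1.20458632e-01]
 [ 0.00000000e+00  0.00000000e+00  0.00000000e+00  1.00000000e+00]]
```

View pics/scene0.png

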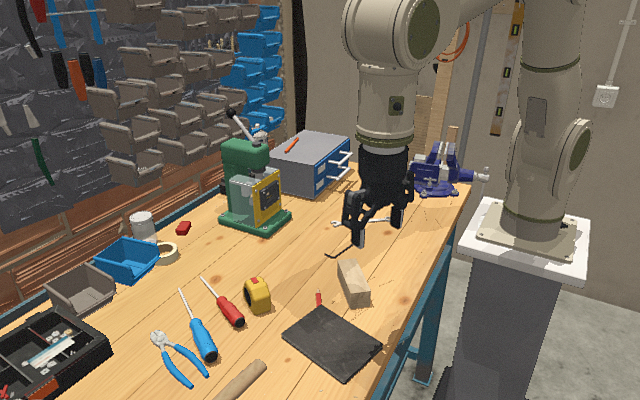

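View pics/top0.png

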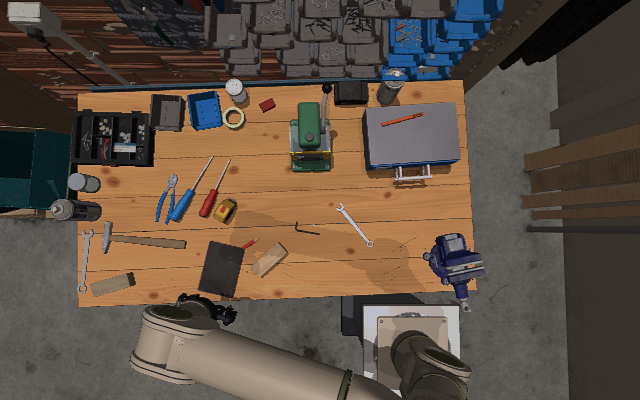

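View pics/wrist0.png

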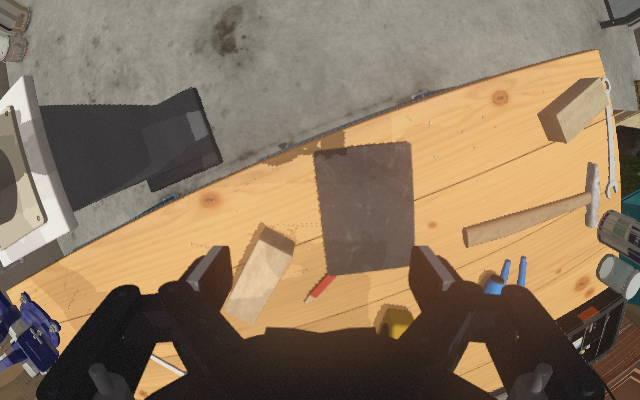

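Scene: press at about (258,190), drawer unit at (310,165). Top: press at (311,137), unit at (411,135) with handle at (411,178), spanner at (355,225), block at (268,260). Zooming in on the top view.

Run:
```python
import cv2
im=cv2.imread("pics/top0.png")
cv2.imwrite("pics/t_cab.png",cv2.resize(im[90:200,350:470],None,fx=6,fy=5.4,interpolation=cv2.INTER_CUBIC)[:600,:720])
cv2.imwrite("pics/t_press.png",cv2.resize(im[80:190,270:360],None,fx=5,fy=5,interpolation=cv2.INTER_CUBIC))
im=cv2.imread("pics/scene0.png")
cv2.imwrite("pics/s_both.png",cv2.resize(im[95:245,205:365],None,fx=4,fy=4,interpolation=cv2.INTER_CUBIC)[:600])
```

```text
(no output)
```

View pics/t_cab.png

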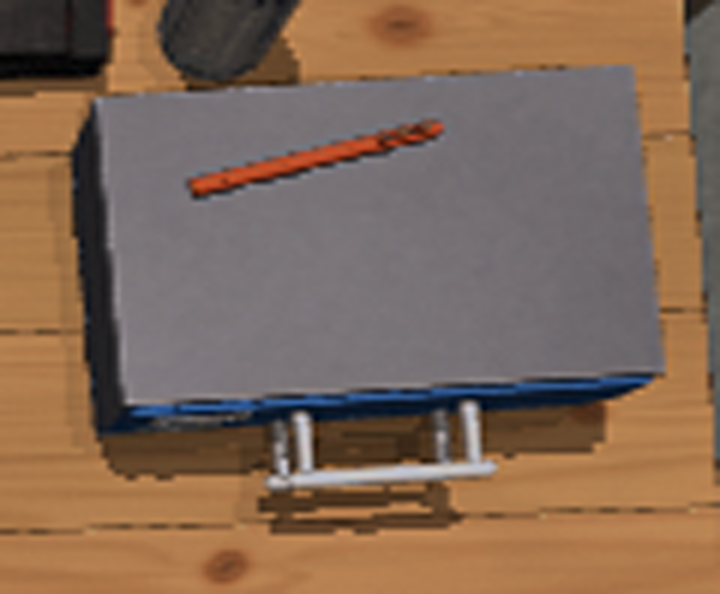

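View pics/t_press.png

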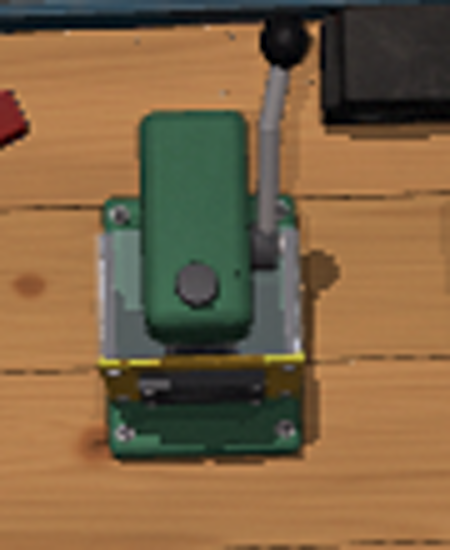

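View pics/s_both.png

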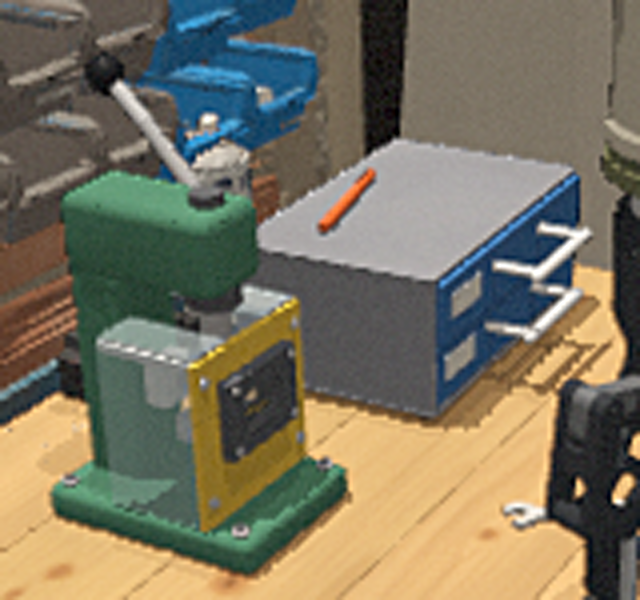

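```bash
cat > h.py <<'E'
import numpy as np, cv2
from workcell import manip
from scipy.spatial.transform import Rotation as R
def ray(name,uv,pose=None):
    i=manip.camera_info(name);K=np.array(i["K"])
    d=np.array([(uv[0]-K[0,2])/K[0,0],(uv[1]-K[1,2])/K[1,1],1.])
    if name!="wrist":
        T=np.linalg.inv(np.array(i["camera_from_world"]))
    else:
        r=np.hypot(d[0],d[1]); 
        d=np.array([d[0]/r*np.sin(r),d[1]/r*np.sin(r),np.cos(r)]) if r>1e-9 else np.array([0,0,1.])
        P=np.eye(4);P[:3,:3]=R.from_quat(pose[1]).as_matrix();P[:3,3]=pose[0]
        T=P@np.array(i["mount"])
    return T[:3,3],T[:3,:3]@d
def onz(name,uv,z,pose=None):
    o,d=ray(name,uv,pose); return o+d*(z-o[2])/d[2]
def proj(name,p,pose=None):
    i=manip.camera_info(name);K=np.array(i["K"]);p=np.array([*p,1.])
    if name!="wrist":
        c=np.array(i["camera_from_world"])@p; return K[:2,:2]@(c[:2]/c[2])+K[:2,2]
    P=np.eye(4);P[:3,:3]=R.from_quat(pose[1]).as_matrix();P[:3,3]=pose[0]
    c=np.linalg.inv(P@np.array(i["mount"]))@p
    r=np.hypot(c[0],c[1]);th=np.arctan2(r,c[2]); return K[0,0]*th*c[:2]/r+K[:2,2]
def tri(obs):
    A=np.zeros((3,3));b=np.zeros(3)
    for o,d in obs:
        d=d/np.linalg.norm(d);M=np.eye(3)-np.outer(d,d);A+=M;b+=M@o
    return np.linalg.solve(A,b)
E
python3 - <<'E'
from h import *
c=lambda u,v:(350+u/6-.4,90+v/5.4-.4)
for p in [(98,100),(633,67),(663,373),(128,405)]: print("cab",onz("top",c(*p),.126))
for p in [(270,482),(492,466)]: print("handle",onz("top",c(*p),.107))
q=lambda u,v:(270+u/5-.4,80+v/5-.4)
for p in [(98,362),(303,357)]: print("guard",onz("top",q(*p),.150))
for p in [(110,458),(300,454)]: print("base",onz("top",q(*p),.026))
# scene
s=lambda u,v:(205+u/4-.4,95+v/4-.4)
for p,z in [((190,368),.15),((300,300),.15),((270,210),.026)]: print("sc guard",onz("scene",s(*p),z))
for p,z in [((540,275),.102),((590,233),.102),((438,280),.126),((578,175),.126),((400,140),.126)]: print("sc",onz("scene",s(*p),z))
E
```

```text
cab [0.77569075 0.16249571 0.126     ]
cab [ 0.79703203 -0.11491745  0.126     ]
cab [ 0.61951497 -0.12695314  0.126     ]
cab [0.59969118 0.14792169 0.126     ]
handle [0.55846348 0.07175446 0.107     ]
handle [ 0.56829161 -0.04384099  0.107     ]
guard [0.63261333 0.39664257 0.15      ]
guard [0.63634978 0.27367794 0.15      ]
base [0.59242537 0.39693332 0.026     ]
base [0.59572903 0.27107207 0.026     ]
sc guard [0.63050592 0.40006029 0.15      ]
sc guard [0.63084748 0.27696052 0.15      ]
sc guard [ 0.94739924 -0.11275068  0.026     ]
sc [0.55869681 0.0558728  0.102     ]
sc [ 0.56420511 -0.04276701  0.102     ]
sc [0.59439543 0.15174408 0.126     ]
sc [ 0.60694753 -0.10342457  0.126     ]
sc [ 0.78995426 -0.10620304  0.126     ]
```

```bash
cat >> h.py <<'E'
def Rdown(yaw):
    x=np.array([np.cos(yaw),np.sin(yaw),0]);z=np.array([0,0,-1.]);return R.from_matrix(np.c_[x,np.cross(z,x),z])
def plan(pos,yaw,n,turn_n=None,p0=None,r0=None):
    o=manip.get_obs()
    p=o["position"].copy() if p0 is None else np.array(p0);r=R.from_quat(o["ee_rot"]) if r0 is None else r0
    tn=turn_n or n
    rv=(r.inv()*Rdown(yaw)).as_rotvec(); step=(np.array(pos)-p)/n
    print("dist/row mm",np.linalg.norm(step)*1e3,"deg/row",np.degrees(np.linalg.norm(rv))/tn)
    for k in range(n):
        t=r.inv().apply(step)/.08; a=rv/tn if k<tn else rv*0
        print(np.round(t,3).tolist(),np.round(a/(np.pi/4),3).tolist()); r=r*R.from_rotvec(a)
def show():
    o=manip.get_obs();x=R.from_quat(o["ee_rot"]).as_matrix()
    print("t",round(o["clock"],2),"p",o["position"].round(4),"yaw",round(float(np.arctan2(x[1,0],x[0,0])),4),"ztool",x[:,2].round(4),"F",o["ft_force"].round(1),"M",o["torque"].round(2),"w",round(o["grip_width"],3),"q",o["joint_pos"].round(2))
E
python3 - <<'E'
from h import *
c=lambda u,v:(350+u/6-.4,90+v/5.4-.4)
print(onz("top",c(395,472),.107))
plan([.555,.007,.25],np.pi/2+.075,15,9)
E
```

```text
[0.56456744 0.00671133 0.107     ]
dist/row mm 45.29455492496074 deg/row 7.385031191264954
[-0.435, -0.363, 0.003] [-0.0, 0.0, 0.164]
[-0.478, -0.304, 0.003] [-0.0, 0.0, 0.164]
[-0.513, -0.24, 0.003] [-0.0, 0.0, 0.164]
[-0.539, -0.172, 0.002] [-0.0, 0.0, 0.164]
[-0.557, -0.101, 0.002] [-0.0, 0.0, 0.164]
[-0.565, -0.029, 0.002] [-0.0, 0.0, 0.164]
[-0.564, 0.044, 0.002] [-0.0, 0.0, 0.164]
[-0.554, 0.116, 0.002] [-0.0, 0.0, 0.164]
[-0.535, 0.187, 0.002] [-0.0, 0.0, 0.164]
[-0.506, 0.254, 0.002] [-0.0, 0.0, 0.0]
[-0.506, 0.254, 0.002] [-0.0, 0.0, 0.0]
[-0.506, 0.254, 0.002] [-0.0, 0.0, 0.0]
[-0.506, 0.254, 0.002] [-0.0, 0.0, 0.0]
[-0.506, 0.254, 0.002] [-0.0, 0.0, 0.0]
[-0.506, 0.254, 0.002] [-0.0, 0.0, 0.0]
```

```bash
python3 -m crank '[[-0.2,[-0.435,-0.363,0],[0,0,0.164]],[-0.2,[-0.478,-0.304,0],[0,0,0.164]],[-0.2,[-0.513,-0.24,0],[0,0,0.164]],[-0.2,[-0.54,-0.172,0],[0,0,0.164]],[-0.2,[-0.557,-0.1,0],[0,0,0.164]]]' 60
python3 -m crank '[[-0.2,[-0.565,-0.03,0],[0,0,0.164]],[-0.2,[-0.564,0.044,0],[0,0,0.164]],[-0.2,[-0.554,0.116,0],[0,0,0.164]],[-0.2,[-0.535,0.187,0],[0,0,0.164]],[-0.2,[-0.506,0.254,0],[0,0,0]]]'
python3 -c "from h import *;show();plan([.555,.007,.25],np.pi/2+.075,5)"
```

```text
clock: 0.65
position: [0.3231, 0.394, 0.2532]
ee_rot: [0.473, 0.881, -0.0, -0.0]
ft_force: [0.2, 0.0, -0.0]
grip_width: 0.401
clock: 1.15
position: [0.4394, 0.1998, 0.2533]
ee_rot: [0.682, 0.732, 0.0, -0.0]
ft_force: [1.5, -0.2, -1.2]
grip_width: 0.402
t 1.15 p [0.4394 0.1998 0.2533] yaw 1.6419 ztool [ 1.e-04  4.e-04 -1.e+00] F [ 1.5 -0.2 -1.2] M [ 0.02 -0.06  0.02] w 0.402 q [-0.85  0.    0.33  1.84 -0.    1.3  -0.45]
dist/row mm 44.963860197177276 deg/row 0.04490245999414222
[-0.501, 0.254, 0.008] [0.0, -0.0, -0.001]
[-0.502, 0.254, 0.008] [0.0, -0.0, -0.001]
[-0.502, 0.253, 0.008] [0.0, -0.0, -0.001]
[-0.502, 0.253, 0.008] [0.0, -0.0, -0.001]
[-0.502, 0.252, 0.008] [0.0, -0.0, -0.001]
```

```bash
python3 -m crank '[[-0.2,[-0.5,0.25,0],[0,0,0]],[-0.2,[-0.5,0.25,0],[0,0,0]],[-0.2,[-0.5,0.25,0],[0,0,0]],[-0.2,[-0.5,0.25,0],[0,0,0]],[-0.2,[-0.3,0.15,0],[0,0,0]]]'
python3 - <<'E'
from h import *
show();im=manip.camera("wrist");cv2.imwrite("pics/w1.png",im)
im=manip.camera("top");cv2.imwrite("pics/t1.png",cv2.resize(im[90:200,350:470],None,fx=5,fy=5,interpolation=cv2.INTER_CUBIC)); show()
E
```

```text
clock: 1.65
position: [0.5455, 0.0214, 0.2533]
ee_rot: [0.681, 0.732, -0.0, 0.0]
ft_force: [-0.4, 0.7, 0.6]
grip_width: 0.4
t 1.65 p [0.5455 0.0214 0.2533] yaw 1.6434 ztool [ 4.e-04 -9.e-04 -1.e+00] F [-0.4  0.7  0.6] M [ 0.02  0.02 -0.  ] w 0.4 q [-0.61  0.16  0.54  1.7  -0.08  1.31  0.02]
t 1.75 p [0.5456 0.0206 0.2531] yaw 1.6404 ztool [ 3.0e-04 -1.9e-03 -1.0e+00] F [ 0.1 -0.4 -0.6] M [-0.03 -0.03 -0.03] w 0.401 q [-0.61  0.16  0.54  1.7  -0.08  1.3   0.02]
```

View pics/w1.png

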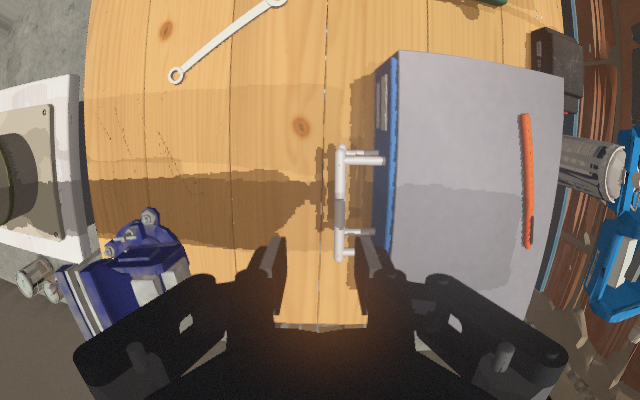

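Wrist: handle bar spans (341,147)–(338,260) px, straight ahead of the jaws; blue front edge at x≈395.

Run:
```python
from h import *
o=manip.get_obs();P=(o["position"],o["ee_rot"])
a=onz("wrist",(341,148),.105,P);b=onz("wrist",(338.5,260),.105,P)
print(a,b,(a+b)/2,np.linalg.norm(a-b),"yaw",np.arctan2(-(a-b)[0],(a-b)[1]))
for uv in [(399,52),(563,77)]: print(onz("wrist",uv,.126,P))
m=(a+b)/2
plan([m[0],m[1],.11],np.pi/2+.075,5)
```

```text
[0.55936629 0.06317017 0.105     ] [ 0.56631313 -0.04306975  0.105     ] [0.56283971 0.01005021 0.105     ] 0.10646679767108005 yaw 0.06529529963076924
[0.59883184 0.14829992 0.126     ]
[0.77528638 0.16368214 0.126     ]
dist/row mm 28.910732645688704 deg/row 0.06541868766404198
[-0.029, 0.041, 0.358] [0.0, 0.0, -0.001]
[-0.029, 0.041, 0.358] [0.0, 0.0, -0.001]
[-0.029, 0.041, 0.358] [0.0, 0.0, -0.001]
[-0.029, 0.041, 0.358] [0.0, 0.0, -0.001]
[-0.029, 0.041, 0.358] [0.0, 0.0, -0.001]
```

```bash
python3 -m crank '[[-0.2,[-0.14,0.22,0],[0,0,0]],[-0.2,[0,0,0.5],[0,0,0]],[-0.2,[0,0,0.5],[0,0,0]],[-0.2,[0,0,0.5],[0,0,0]],[-0.2,[0,0,0.32],[0,0,0]]]'
python3 -m crank '[[-0.2,[0,0,0],[0,0,0]],[-1,[0,0,0],[0,0,0]],[-1,[0,0,0],[0,0,0]],[-1,[0,0,0],[0,0,0]],[-1,[0,0,0],[0,0,0]]]'
python3 -c "from h import *;show()"
```

```text
clock: 2.25
position: [0.5612, 0.0161, 0.1047]
ee_rot: [0.679, 0.734, -0.001, -0.001]
ft_force: [-0.2, 0.7, 1.1]
grip_width: 0.4
clock: 2.75
position: [0.564, 0.0156, 0.1095]
ee_rot: [0.68, 0.733, 0.001, 0.001]
ft_force: [-1.5, 1.0, 6.6]
grip_width: 0.089
t 2.75 p [0.564  0.0156 0.1095] yaw 1.6467 ztool [ 0.0028  0.0012 -1.    ] F [-1.5  1.   6.6] M [0.12 0.23 0.  ] w 0.089 q [-0.54  0.35  0.52  1.82 -0.2   1.03  0.13]
```

```bash
python3 -m crank '[[-1,[0,-0.15,0],[0,0,0]],[-1,[0,-0.25,0],[0,0,0]],[-1,[0,-0.3,0],[0,0,0]],[-1,[0,-0.3,0],[0,0,0]],[-1,[0,-0.3,0],[0,0,0]]]'
python3 -m crank '[[-1,[0,-0.3,0],[0,0,0]],[-1,[0,-0.15,0],[0,0,0]],[-1,[0,0,0],[0,0,0]],[-1,[0,0,0],[0,0,0]],[-1,[0,0,0],[0,0,0]]]'
python3 - <<'E'
from h import *
show()
im=manip.camera("wrist");cv2.imwrite("pics/w2.png",im)
im=manip.camera("top");cv2.imwrite("pics/t2.png",cv2.resize(im[90:230,350:470],None,fx=4,fy=4,interpolation=cv2.INTER_CUBIC)); show()
E
```

```text
clock: 3.25
position: [0.4602, 0.0079, 0.1094]
ee_rot: [0.68, 0.733, 0.002, 0.001]
ft_force: [2.2, 0.8, 11.2]
grip_width: 0.091
clock: 3.75
position: [0.4249, 0.0052, 0.1096]
ee_rot: [0.68, 0.733, 0.002, 0.001]
ft_force: [-1.1, 1.5, 12.5]
grip_width: 0.087
t 3.75 p [0.4249 0.0052 0.1096] yaw 1.6465 ztool [ 0.0036  0.002  -1.    ] F [-1.1  1.5 12.5] M [ 0.36  0.37 -0.05] w 0.087 q [-0.64  0.02  0.53  2.16 -0.01  0.97 -0.03]
t 3.85 p [0.425  0.0052 0.1096] yaw 1.6465 ztool [ 0.0035  0.0019 -1.    ] F [-0.8  1.7 12.2] M [ 0.38  0.38 -0.04] w 0.087 q [-0.64  0.02  0.53  2.16 -0.01  0.97 -0.03]
```

View pics/w2.png

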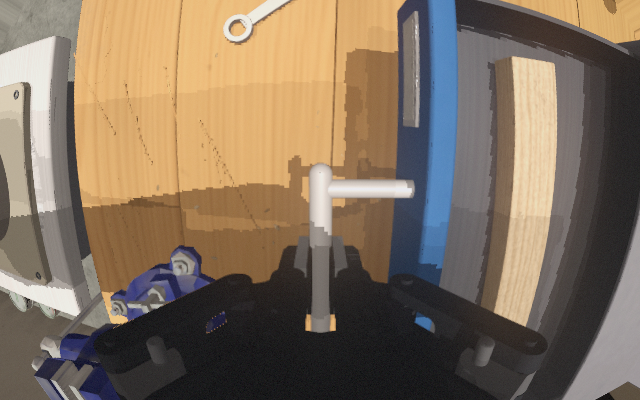

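View pics/t2.png

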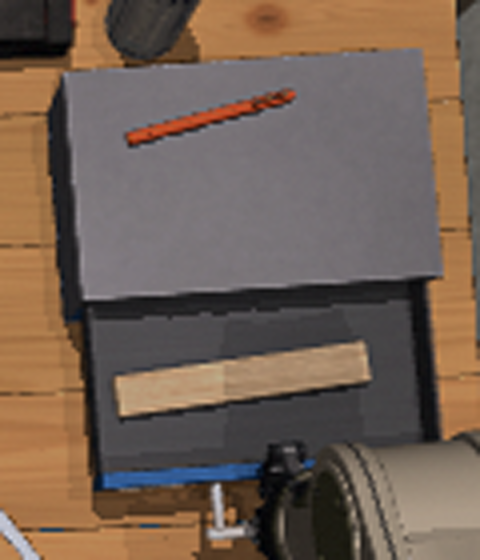

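Top crop: drawer is open, stick corners at (115,378),(362,341),(370,378),(122,417) in the ×4 crop; wrist shows the stick's left end at (511,58)–(556,64).

Run:
```python
from h import *
c=lambda u,v:(350+u/4-.4,90+v/4-.4)
P=[onz("top",c(*p),.092) for p in [(115,378),(362,341),(370,378),(122,417)]]
for p in P: print(p)
C=sum(P)/4; ax=((P[0]+P[3])-(P[1]+P[2]))/2
print("C",C,"len",np.linalg.norm(ax),"w",np.linalg.norm(P[0]-P[3]),"yaw",np.arctan2(ax[1],ax[0]))
o=manip.get_obs();W=(o["position"],o["ee_rot"])
for uv in [(511,57),(556,64),(543,300),(496,300)]: print("w",onz("wrist",uv,.092,W))
```

```text
[0.54352035 0.12004392 0.092     ]
[ 0.57373306 -0.07532688  0.092     ]
[ 0.54443775 -0.08116228  0.092     ]
[0.51280152 0.1147393  0.092     ]
C [0.54362317 0.01957351 0.092     ] len 0.1980652448435119 w 0.031173477721166923 yaw 1.7275704727928123
w [0.51179266 0.11672529 0.092     ]
w [0.54445174 0.1216654  0.092     ]
w [ 0.57417871 -0.02232022  0.092     ]
w [ 0.53185792 -0.01918385  0.092     ]
```

```bash
python3 -m crank '[[-0.3,[0,0,0],[0,0,0]],[-0.3,[0,0,0],[0,0,0]],[-0.3,[0,0,0],[0,0,0]],[-0.3,[0,0,-0.5],[0,0,0]],[-0.3,[0,0,-0.6],[0,0,0]]]'
python3 -c "from h import *;show();plan([.5514,-.030,.195],1.7275,5,5)"
```

```text
clock: 4.35
position: [0.4219, 0.0042, 0.1954]
ee_rot: [0.68, 0.733, -0.002, -0.001]
ft_force: [1.4, 0.9, 1.0]
grip_width: 0.349
t 4.35 p [0.4219 0.0042 0.1954] yaw 1.6462 ztool [-0.0041 -0.0019 -1.    ] F [1.4 0.9 1. ] M [-0.   -0.1   0.01] w 0.349 q [-0.65 -0.11  0.51  2.06  0.06  1.19 -0.09]
dist/row mm 26.794618923841913 deg/row 0.9336353406049026
[-0.11, 0.317, -0.0] [-0.001, 0.0, -0.021]
[-0.115, 0.315, 0.0] [-0.001, 0.0, -0.021]
[-0.12, 0.313, 0.0] [-0.001, 0.0, -0.021]
[-0.125, 0.311, 0.001] [-0.001, 0.0, -0.021]
[-0.13, 0.309, 0.001] [-0.001, 0.0, -0.021]
```

```bash
python3 -m crank '[[0.2,[-0.11,0.317,0],[0,0,-0.021]],[0.2,[-0.115,0.315,0],[0,0,-0.021]],[0.2,[-0.12,0.313,0],[0,0,-0.021]],[0.2,[-0.125,0.311,0],[0,0,-0.021]],[0.2,[-0.13,0.309,0],[0,0,-0.021]]]'
python3 - <<'E'
from h import *
show()
o=manip.get_obs();im=manip.camera("wrist")
W=(o["position"],o["ee_rot"]);C=np.array([.5435,.0197,.092]);a=np.array([-.156,.988,0]);n=np.array([.988,.156,0])
for i,j in [(1,1),(1,-1),(-1,-1),(-1,1)]:
    u=proj("wrist",C+a*.1*i+n*.016*j,W); cv2.circle(im,(int(round(u[0])),int(round(u[1]))),3,(0,0,255),-1)
cv2.imwrite("pics/w3.png",im); show();plan([.5514,-.030,.099],1.7275,5,5)
E
```

```text
clock: 4.85
position: [0.554, -0.0297, 0.1955]
ee_rot: [0.649, 0.761, -0.0, -0.0]
ft_force: [0.7, -0.3, 0.3]
grip_width: 0.597
t 4.85 p [ 0.554  -0.0297  0.1955] yaw 1.7301 ztool [-3.e-04 -1.e-04 -1.e+00] F [ 0.7 -0.3  0.3] M [0.05 0.01 0.02] w 0.597 q [-0.56  0.24  0.61  1.76 -0.15  1.19  0.26]
t 4.9 p [ 0.5568 -0.0305  0.1953] yaw 1.7312 ztool [ 0.0014 -0.0016 -1.    ] F [-1.9  0.9  0.4] M [0.12 0.12 0.05] w 0.595 q [-0.56  0.25  0.61  1.75 -0.15  1.19  0.26]
dist/row mm 19.284864499573757 deg/row 0.048819329501763854
[0.004, -0.013, 0.241] [0.0, 0.0, 0.001]
[0.004, -0.013, 0.241] [0.0, 0.0, 0.001]
[0.004, -0.013, 0.241] [0.0, 0.0, 0.001]
[0.003, -0.013, 0.241] [0.0, 0.0, 0.001]
[0.003, -0.013, 0.241] [0.0, 0.0, 0.001]
```

View pics/w3.png

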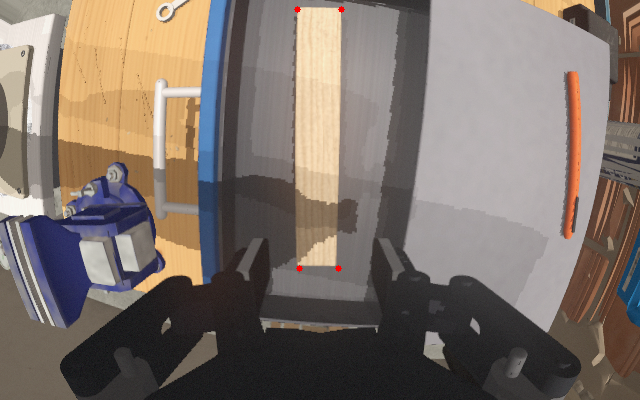

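Predicted stick corners (red) sit on the stick: (297,9),(341,9),(338,268),(299,268). The jaws straddle it, so I descend.

```bash
python3 -m crank '[[0.2,[0,-0.05,0.35],[0,0,0]],[0.2,[0,0,0.35],[0,0,0]],[0.2,[0,0,0.3],[0,0,0]],[0.2,[0,0,0.2],[0,0,0]],[0.2,[0,0,0],[0,0,0]]]'
python3 -c "from h import *;show()"
```

```text
clock: 5.4
position: [0.5475, -0.0301, 0.0975]
ee_rot: [0.649, 0.761, -0.002, -0.001]
ft_force: [0.1, 0.3, -0.2]
grip_width: 0.596
t 5.4 p [ 0.5475 -0.0301  0.0975] yaw 1.729 ztool [-4.3e-03 -8.0e-04 -1.0e+00] F [ 0.1  0.3 -0.2] M [0.01 0.01 0.02] w 0.596 q [-0.52  0.35  0.58  1.86 -0.22  1.    0.31]
```

```bash
python3 -m crank '[[0.2,[0,0.04,0],[0,0,0]],[-1,[0,0,0],[0,0,0]],[-1,[0,0,0],[0,0,0]],[-1,[0,0,0],[0,0,0]],[-1,[0,0,0],[0,0,0]]]' 60
python3 -c "from h import *;show()"
```

```text
clock: 5.9
position: [0.5534, -0.0295, 0.1011]
ee_rot: [0.649, 0.761, 0.001, 0.001]
ft_force: [-0.3, -0.4, 7.3]
grip_width: 0.358
t 5.9 p [ 0.5534 -0.0295  0.1011] yaw 1.7291 ztool [ 2.8e-03  6.0e-04 -1.0e+00] F [-0.3 -0.4  7.3] M [0.04 0.   0.03] w 0.358 q [-0.52  0.35  0.58  1.85 -0.23  1.    0.31]
```

```bash
python3 -m crank '[[-1,[0,0,-0.2],[0,0,0]],[-1,[0,0,-0.4],[0,0,0]],[-1,[0,0,-0.45],[0,0,0]],[-1,[0,0,-0.45],[0,0,0]],[-1,[0,0,-0.3],[0,0,0]]]'
python3 -c "from h import *;show();plan([.42,.335,.245],0.02,13,13)"
```

```text
clock: 6.4
position: [0.5527, -0.0298, 0.2468]
ee_rot: [0.649, 0.761, 0.001, 0.001]
ft_force: [-0.0, 0.0, -0.5]
grip_width: 0.359
t 6.4 p [ 0.5527 -0.0298  0.2468] yaw 1.7287 ztool [ 2.9e-03  7.0e-04 -1.0e+00] F [-0.   0.  -0.5] M [ 0.01 -0.06  0.  ] w 0.359 q [-0.58  0.19  0.62  1.69 -0.12  1.29  0.23]
dist/row mm 29.863295722063786 deg/row 7.531091015027041
[0.366, -0.071, 0.002] [0.0, -0.0, 0.167]
[0.354, -0.118, 0.002] [0.0, -0.0, 0.167]
[0.335, -0.164, 0.001] [0.0, -0.0, 0.167]
[0.311, -0.206, 0.001] [0.0, -0.0, 0.167]
[0.281, -0.245, 0.001] [0.0, -0.0, 0.167]
[0.247, -0.28, 0.001] [0.0, -0.0, 0.167]
[0.208, -0.31, 0.001] [0.0, -0.0, 0.167]
[0.166, -0.335, 0.001] [0.0, -0.0, 0.167]
[0.12, -0.353, 0.001] [0.0, -0.0, 0.167]
[0.073, -0.366, 0.001] [0.0, -0.0, 0.167]
[0.024, -0.372, 0.001] [0.0, -0.0, 0.167]
[-0.025, -0.372, 0.002] [0.0, -0.0, 0.167]
[-0.073, -0.366, 0.002] [0.0, -0.0, 0.167]
```

```bash
python3 -m crank '[[-1,[0.366,-0.07,0],[0,0,0.167]],[-1,[0.354,-0.118,0],[0,0,0.167]],[-1,[0.335,-0.164,0],[0,0,0.167]],[-1,[0.311,-0.206,0],[0,0,0.167]],[-1,[0.281,-0.245,0],[0,0,0.167]]]'
python3 -m crank '[[-1,[0.247,-0.28,0],[0,0,0.167]],[-1,[0.208,-0.31,0],[0,0,0.167]],[-1,[0.166,-0.335,0],[0,0,0.167]],[-1,[0.12,-0.353,0],[0,0,0.167]],[-1,[0.073,-0.366,0],[0,0,0.167]]]'
python3 -c "from h import *;show();plan([.42,.335,.245],0.02,5,4)"
```

```text
clock: 6.9
position: [0.5006, 0.1115, 0.2442]
ee_rot: [0.861, 0.509, 0.0, -0.0]
ft_force: [0.1, 1.1, -0.3]
grip_width: 0.357
clock: 7.4
position: [0.4493, 0.2517, 0.2442]
ee_rot: [0.979, 0.204, 0.0, -0.0]
ft_force: [-0.2, -0.0, -0.7]
grip_width: 0.356
t 7.4 p [0.4493 0.2517 0.2442] yaw 0.4118 ztool [ 5.e-04  8.e-04 -1.e+00] F [-0.2 -0.  -0.7] M [ 0.03  0.01 -0.01] w 0.356 q [-1.03  0.09  0.46  1.78 -0.04  1.28 -1.72]
dist/row mm 17.651111432048978 deg/row 5.612026740901157
[0.016, -0.22, -0.002] [-0.0, -0.0, 0.125]
[-0.005, -0.221, -0.002] [-0.0, -0.0, 0.125]
[-0.027, -0.219, -0.002] [-0.0, -0.0, 0.125]
[-0.048, -0.215, -0.002] [-0.0, -0.0, 0.125]
[-0.069, -0.21, -0.002] [-0.0, -0.0, 0.0]
```

```bash
python3 -m crank '[[-1,[0.02,-0.27,0],[0,0,0.125]],[-1,[0,-0.27,0],[0,0,0.125]],[-1,[-0.05,-0.27,0],[0,0,0.125]],[-1,[-0.05,-0.18,0],[0,0,0.125]],[-1,[0,0,0],[0,0,0]]]'
python3 - <<'E'
from h import *
show()
cv2.imwrite("pics/w4.png",manip.camera("wrist"))
cv2.imwrite("pics/s4f.png",manip.camera("scene"));show()
im=cv2.imread("pics/s4f.png");cv2.imwrite("pics/s4.png",cv2.resize(im[95:245,205:365],None,fx=4,fy=4,interpolation=cv2.INTER_CUBIC))
E
```

```text
clock: 7.9
position: [0.4201, 0.3276, 0.2438]
ee_rot: [1.0, 0.013, -0.0, -0.0]
ft_force: [0.2, -0.8, 0.3]
grip_width: 0.355
t 7.9 p [0.4201 0.3276 0.2438] yaw 0.0266 ztool [-2.e-04  5.e-04 -1.e+00] F [ 0.2 -0.8  0.3] M [-0.01  0.04  0.02] w 0.355 q [-1.13  0.13  0.42  1.74 -0.06  1.28 -2.24]
t 8.0 p [0.4216 0.325  0.2439] yaw 0.0275 ztool [ 3.e-04 -1.e-04 -1.e+00] F [ 0.5 -0.9 -0.7] M [-0.03  0.03 -0.01] w 0.359 q [-1.13  0.13  0.42  1.74 -0.05  1.28 -2.24]
```

View pics/w4.png

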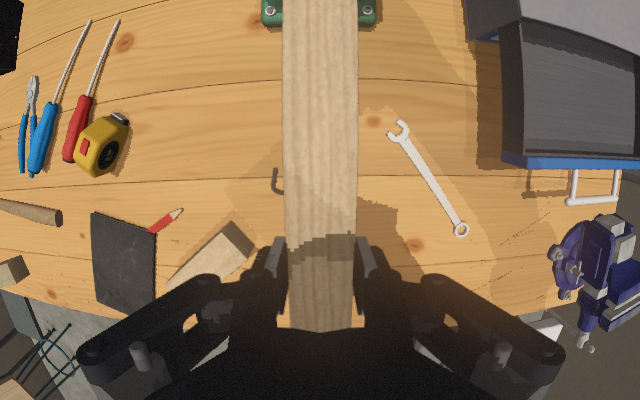

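View pics/s4.png

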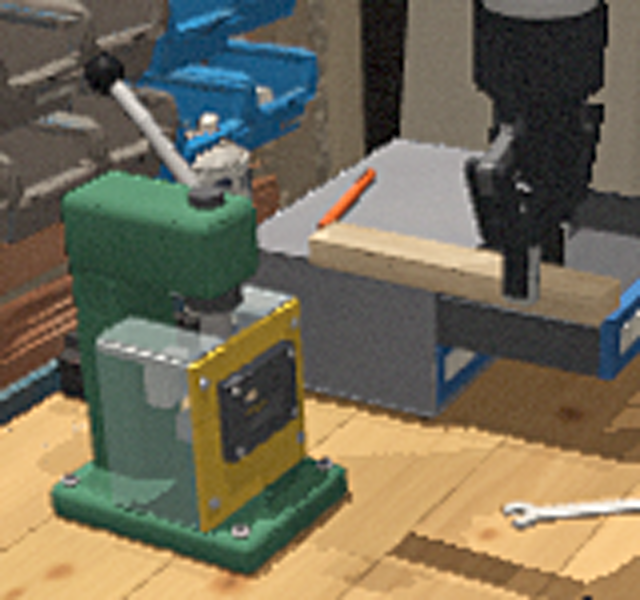

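Run:
```python
from h import *
import cv2
im=cv2.imread("pics/w4.png");cv2.imwrite("pics/w4z.png",cv2.resize(im[0:60,240:400],None,fx=5,fy=5,interpolation=cv2.INTER_CUBIC))
im=cv2.imread("pics/s4f.png");cv2.imwrite("pics/s4z.png",cv2.resize(im[165:215,245:300],None,fx=12,fy=12,interpolation=cv2.INTER_CUBIC))
```

```text
(no output)
```

View pics/w4z.png

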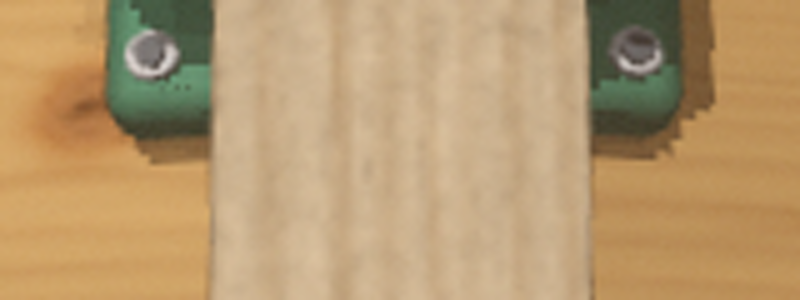

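View pics/s4z.png

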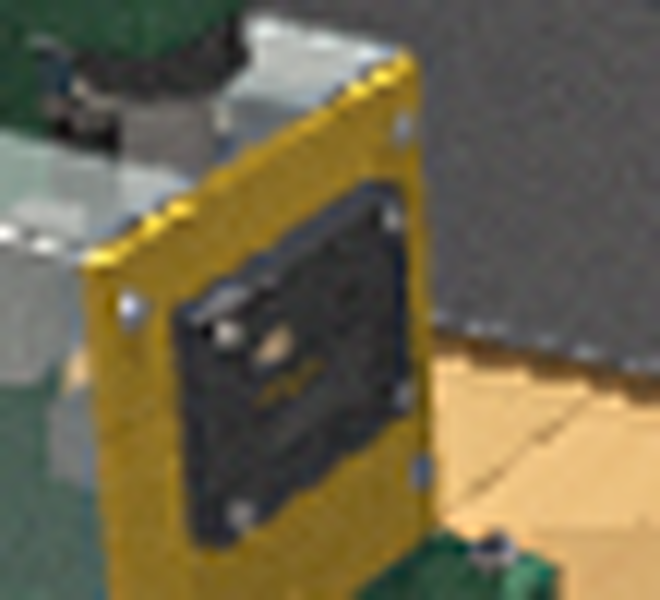

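Run:
```python
from h import *
# pose at w4: saved obs
W=(np.array([0.4201,0.3276,0.2438]),R.from_matrix(Rdown(.0266).as_matrix()).as_quat())
A=onz("wrist",(270.2,10.6),.029,W);B=onz("wrist",(367.4,10.0),.029,W)
print("bolts",A,B,(A+B)/2,"yaw",np.arctan2(-(A-B)[0],(A-B)[1]))
zt=.2438-.0186+.0095
for row in (5,100,200):
    pass
for uv in [(282.4,5),(357.8,5),(284,120),(357.6,120),(287,225),(356.5,225)]: print("stick",onz("wrist",uv,zt,W))
# top bolts
q=lambda u,v:(270+u/5-.4,80+v/5-.4)
A=onz("top",q(125,433),.029);B=onz("top",q(285,430),.029);print("topbolts",A,B,(A+B)/2,"yaw",np.arctan2(-(A-B)[0],(A-B)[1]))
A=onz("top",q(120,214),.029);print("rear left",A)
s=lambda u,v:(245+u/12-.45,165+v/12-.45)
n=np.array([np.cos(.028),np.sin(.028),0]);
for X in (.619,.622):
  for uv in [(172,312),(402,180),(200,545),(412,400)]:
    o,d=ray("scene",s(*uv));p0=np.array([X,.334,.1]);t=((p0-o)@n)/(d@n);print(X,(o+d*t).round(4))
```

```text
bolts [0.60722731 0.38814777 0.029     ] [0.61056573 0.28220675 0.029     ] [0.60889652 0.33517726 0.029     ] yaw 0.031501601366081614
stick [0.53452147 0.34750728 0.2347    ]
stick [0.53535674 0.31576284 0.2347    ]
stick [0.48390483 0.34528008 0.2347    ]
stick [0.48472854 0.31471032 0.2347    ]
stick [0.43797935 0.34380841 0.2347    ]
stick [0.43879875 0.31284721 0.2347    ]
topbolts [0.60869508 0.38696488 0.029     ] [0.61124754 0.28113834 0.029     ] [0.60997131 0.33405161 0.029     ] yaw 0.024114539221307574
rear left [0.75571981 0.39139429 0.029     ]
0.619 [0.6174 0.3901 0.1376]
0.619 [0.6199 0.3014 0.132 ]
0.619 [0.6175 0.3867 0.0783]
0.619 [0.6199 0.3023 0.0755]
0.622 [0.6205 0.3863 0.1352]
0.622 [0.623  0.2972 0.1296]
0.622 [0.6206 0.3829 0.0756]
0.622 [0.623  0.2981 0.0727]
```

```bash
python3 -c "from h import *;show();plan([.435,.3297,.119],0.028,5,5)"
```

```text
t 8.0 p [0.4216 0.325  0.2439] yaw 0.0275 ztool [ 3.e-04 -1.e-04 -1.e+00] F [ 0.5 -0.9 -0.7] M [-0.03  0.03 -0.01] w 0.359 q [-1.13  0.13  0.42  1.74 -0.05  1.28 -2.24]
dist/row mm 25.14634781530937 deg/row 0.006657049034612031
[0.034, -0.011, 0.312] [0.0, -0.0, -0.0]
[0.034, -0.011, 0.312] [0.0, -0.0, -0.0]
[0.034, -0.011, 0.312] [0.0, -0.0, -0.0]
[0.034, -0.011, 0.312] [0.0, -0.0, -0.0]
[0.034, -0.011, 0.312] [0.0, -0.0, -0.0]
```

```bash
python3 -m crank '[[-1,[0.04,-0.02,0.4],[0,0,0]],[-1,[0.04,-0.02,0.45],[0,0,0]],[-1,[0.04,-0.015,0.41],[0,0,0]],[-1,[0.04,0,0.3],[0,0,0]],[-1,[0,0,0],[0,0,0]]]'
python3 -m crank '[[-1,[0,0,0],[0,0,0]],[-1,[0,0,0],[0,0,0]],[-1,[0,0,0],[0,0,0]],[-1,[0,0,0],[0,0,0]],[-1,[0,0,0],[0,0,0]]]'
python3 - <<'E'
from h import *
show()
im=manip.camera("wrist");cv2.imwrite("pics/w5.png",im);show()
im=manip.camera("scene");cv2.imwrite("pics/s5f.png",im)
cv2.imwrite("pics/s5.png",cv2.resize(im[155:245,235:355],None,fx=6,fy=6,interpolation=cv2.INTER_CUBIC))
im=manip.camera("top");cv2.imwrite("pics/t5f.png",im)
cv2.imwrite("pics/t5.png",cv2.resize(im[80:260,260:370],None,fx=5,fy=3.3,interpolation=cv2.INTER_CUBIC));show()
E
```

```text
clock: 8.5
position: [0.4336, 0.3277, 0.1162]
ee_rot: [1.0, 0.012, -0.002, 0.002]
ft_force: [-0.6, -0.0, -0.4]
grip_width: 0.361
clock: 9.0
position: [0.4342, 0.3306, 0.1195]
ee_rot: [1.0, 0.013, 0.0, -0.0]
ft_force: [0.5, -0.0, -1.6]
grip_width: 0.357
t 9.0 p [0.4342 0.3306 0.1195] yaw 0.025 ztool [ 5.e-04  9.e-04 -1.e+00] F [ 0.5 -0.  -1.6] M [0.01 0.08 0.08] w 0.357 q [-1.09  0.29  0.41  1.85 -0.13  1.03 -2.17]
t 9.05 p [0.4341 0.3305 0.1193] yaw 0.025 ztool [ 3.e-04  6.e-04 -1.e+00] F [-0.3  0.2 -1.9] M [-0.02  0.06 -0.04] w 0.355 q [-1.09  0.29  0.41  1.85 -0.13  1.03 -2.17]
t 9.15 p [0.434  0.3305 0.1191] yaw 0.0249 ztool [ 1.e-04  3.e-04 -1.e+00] F [ 0.2 -0.2 -0.8] M [-0.01  0.04 -0.03] w 0.36 q [-1.09  0.29  0.41  1.85 -0.13  1.03 -2.17]
```

View pics/w5.png

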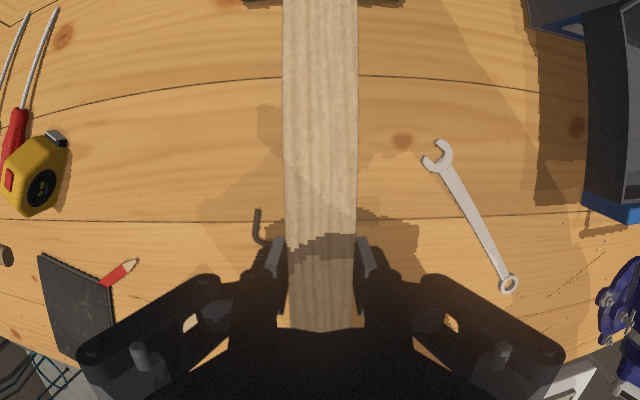

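View pics/s5.png

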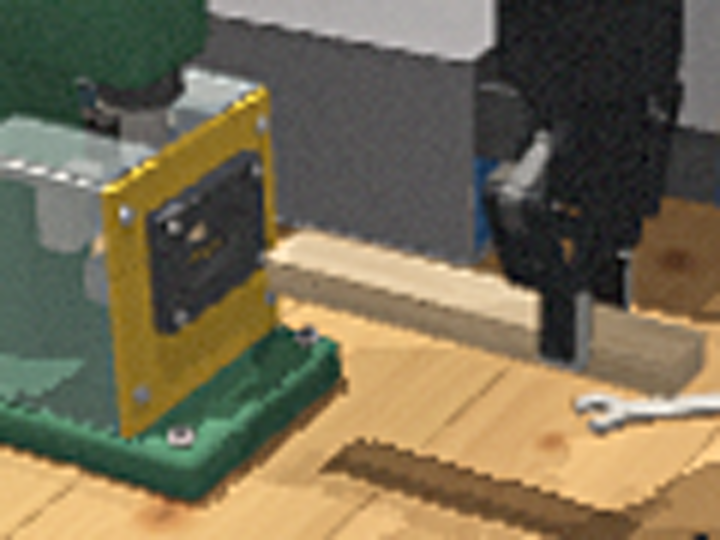

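View pics/t5.png

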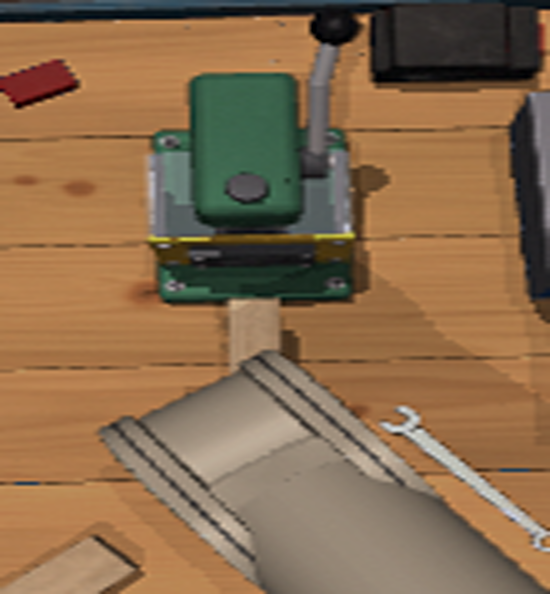

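Run:
```python
from h import *
f={n:cv2.imread(f"pics/{n}5f.png") for n in "st"}
big={"s":cv2.resize(f["s"][155:245,235:355],None,fx=6,fy=6,interpolation=cv2.INTER_CUBIC),"t":cv2.resize(f["t"][100:200,270:370],None,fx=6,fy=6,interpolation=cv2.INTER_CUBIC)}
off={"s":(235,155),"t":(270,100)}; nm={"s":"scene","t":"top"}
def poly(pts,col,k):
    uv=[(np.array(proj(nm[k],p))-off[k]+.5)*6-.5 for p in pts]
    cv2.polylines(big[k],[np.round(uv).astype(int)],True,col,1)
M=np.array([.620,.3349,.1]);a=np.array([np.cos(.028),np.sin(.028),0]);n=np.array([-a[1],a[0],0]);z=np.array([0,0,1.])
T=np.array([.434,.3305,.1193-.0186]);b=np.array([np.cos(.03),np.sin(.03),0]);m=np.array([-b[1],b[0],0])
for k in "st":
    rect=lambda c,u,w,v,h:[c+u*w+v*h,c-u*w+v*h,c-u*w-v*h,c+u*w-v*h]
    poly(rect(M,n,.021,z,.0145),(0,0,255),k)
    poly([M+a*.01+n*.062+z*.05,M+a*.01-n*.062+z*.05,M+a*.01-n*.062-z*.074,M+a*.01+n*.062-z*.074],(255,0,255),k)
    poly(rect(T+b*.05+z*.0095,b,.1,m,.016),(255,255,0),k)
    poly(rect(T+b*.15,z,.0095,m,.016),(0,255,0),k)
    poly(rect(T+b*.05+m*.016,b,.1,z,.0095),(0,255,0),k)
    cv2.imwrite(f"pics/{k}5o.png",big[k][:600])
```

```text
(no output)
```

View pics/s5o.png

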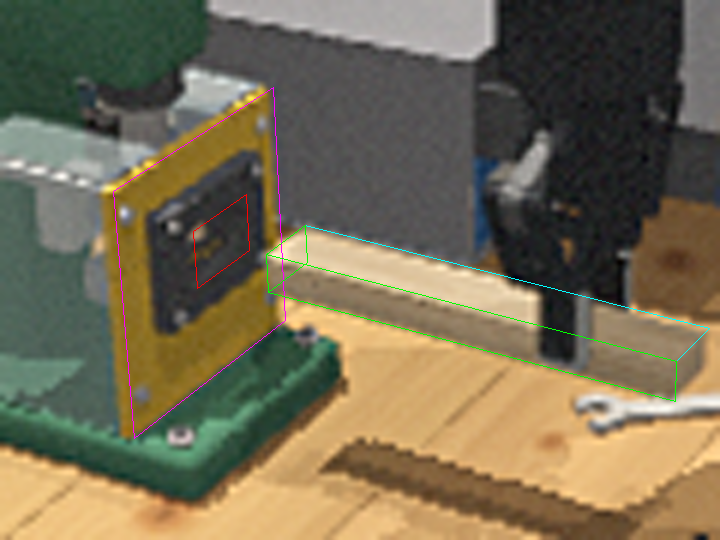

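View pics/t5o.png

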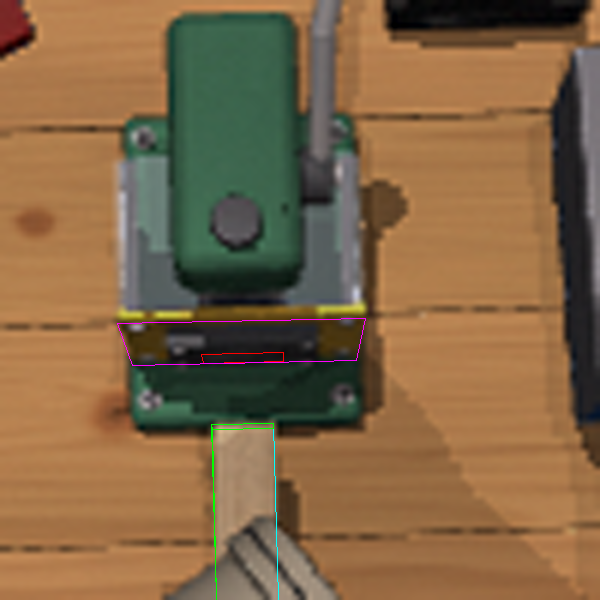

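Overlays: stick model (cyan/green) coincides with the real stick in both views; guard model (magenta) is ~4 mm short in x, so the mouth is near x = 0.6245. Lateral and height agree. Feeding now.

```bash
python3 -m crank '[[-1,[0.1,0.01,0.008],[0,0,0]],[-1,[0.15,0,0],[0,0,0]],[-1,[0.15,0,0],[0,0,0]],[-1,[0.1,0,0],[0,0,0]],[-1,[0.03,0,0],[0,0,0]]]'
python3 -c "from h import *;show()"
```

```text
clock: 9.65
position: [0.4778, 0.3302, 0.1181]
ee_rot: [1.0, 0.012, 0.0, 0.0]
ft_force: [-0.6, 0.5, -1.8]
grip_width: 0.361
t 9.65 p [0.4778 0.3302 0.1181] yaw 0.0234 ztool [ 5.e-04 -5.e-04 -1.e+00] F [-0.6  0.5 -1.8] M [0.05 0.02 0.04] w 0.361 q [-1.03  0.36  0.42  1.76 -0.17  1.06 -2.1 ]
```

```bash
python3 -m crank '[[-1,[0.05,0,0],[0,0,0]],[-1,[0.05,0,0],[0,0,0]],[-1,[0.05,0,0],[0,0,0]],[-1,[0.05,0,0],[0,0,0]],[-1,[0,0,0],[0,0,0]]]'
python3 -c "from h import *;show()"
```

```text
clock: 10.15
position: [0.4929, 0.3309, 0.1183]
ee_rot: [1.0, 0.012, 0.0, -0.0]
ft_force: [0.3, -0.1, -1.4]
grip_width: 0.361
t 10.15 p [0.4929 0.3309 0.1183] yaw 0.0244 ztool [ 3.e-04  0.e+00 -1.e+00] F [ 0.3 -0.1 -1.4] M [ 0.02 -0.   -0.01] w 0.361 q [-1.01  0.39  0.42  1.72 -0.18  1.07 -2.08]
```

No contact so far and the tip should be in the straight part. I continue gently.

```bash
python3 -m crank '[[-1,[0.05,0,0],[0,0,0]],[-1,[0.05,0,0],[0,0,0]],[-1,[0.05,0,0],[0,0,0]],[-1,[0.05,0,0],[0,0,0]],[-1,[0,0,0],[0,0,0]]]'
python3 - <<'E'
from h import *
show()
im=manip.camera("scene");cv2.imwrite("pics/s6.png",cv2.resize(im[155:245,235:355],None,fx=6,fy=6,interpolation=cv2.INTER_CUBIC))
cv2.imwrite("pics/w6.png",manip.camera("wrist"))
E
```

```text
clock: 10.65
position: [0.5091, 0.3313, 0.1183]
ee_rot: [1.0, 0.012, 0.0, -0.0]
ft_force: [0.4, 0.6, 0.4]
grip_width: 0.362
t 10.65 p [0.5091 0.3313 0.1183] yaw 0.0243 ztool [ 4.e-04  1.e-04 -1.e+00] F [0.4 0.6 0.4] M [ 0.01  0.02 -0.04] w 0.362 q [-0.99  0.42  0.42  1.69 -0.19  1.08 -2.05]
```

View pics/s6.png

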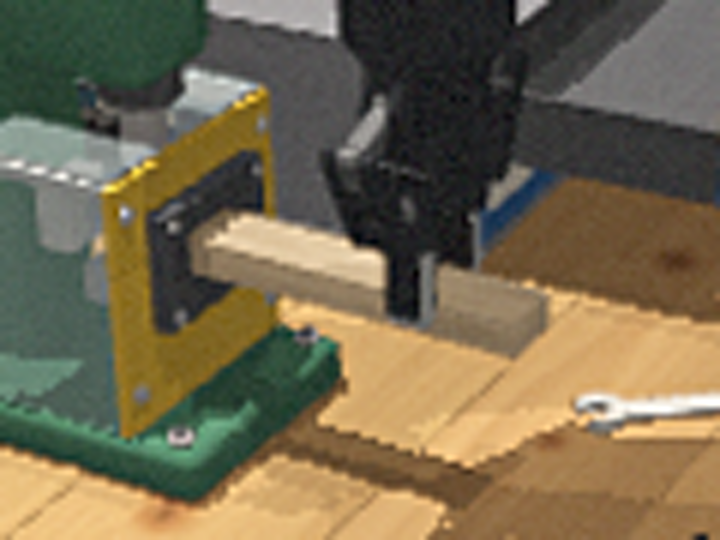

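View pics/w6.png

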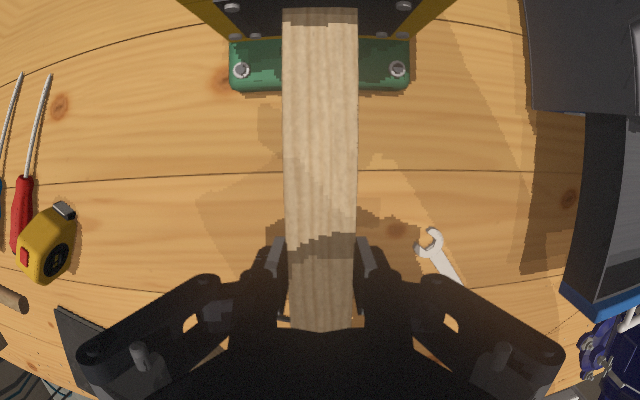

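The stick has entered the window (scene (200,250), wrist (320,12)), with no side force. I go on to the stop.

```bash
python3 -m crank '[[-1,[0.05,0,0],[0,0,0]],[-1,[0.05,0,0],[0,0,0]],[-1,[0.05,0,0],[0,0,0]],[-1,[0.05,0,0],[0,0,0]],[-1,[0,0,0],[0,0,0]]]' 90
python3 -c "from h import *;show()"
python3 -m crank '[[-1,[0.025,0,0],[0,0,0]],[-1,[0.025,0,0],[0,0,0]],[-1,[0.025,0,0],[0,0,0]],[-1,[0,0,0],[0,0,0]],[-1,[0,0,0],[0,0,0]]]'
python3 -c "from h import *;show()"
```

```text
clock: 11.25
position: [0.5243, 0.3318, 0.118]
ee_rot: [1.0, 0.012, -0.001, 0.0]
ft_force: [-3.3, 0.2, -0.1]
grip_width: 0.351
t 11.25 p [0.5243 0.3318 0.118 ] yaw 0.0247 ztool [-1.2e-03 -3.0e-04 -1.0e+00] F [-3.3  0.2 -0.1] M [-0.09  0.79  0.  ] w 0.351 q [-0.97  0.45  0.42  1.65 -0.2   1.09 -2.03]
clock: 11.75
position: [0.5299, 0.332, 0.118]
ee_rot: [1.0, 0.012, -0.001, 0.0]
ft_force: [-5.0, -1.2, -0.0]
grip_width: 0.351
t 11.75 p [0.5299 0.332  0.118 ] yaw 0.0249 ztool [-1.3e-03 -2.0e-04 -1.0e+00] F [-5.  -1.2 -0. ] M [-0.13  1.13 -0.03] w 0.351 q [-0.96  0.46  0.42  1.63 -0.21  1.09 -2.03]
```

```bash
python3 -m crank '[[-1,[0.025,0,0],[0,0,0]],[-1,[0.025,0,0],[0,0,0]],[-1,[0.025,0,0],[0,0,0]],[-1,[0,0,0],[0,0,0]],[-1,[0,0,0],[0,0,0]]]'
python3 -c "from h import *;show()"
```

```text
clock: 12.25
position: [0.5313, 0.3323, 0.1169]
ee_rot: [1.0, 0.013, -0.005, 0.001]
ft_force: [-26.0, -4.5, 9.1]
grip_width: 0.347
t 12.25 p [0.5313 0.3323 0.1169] yaw 0.0264 ztool [-0.011  -0.0023 -0.9999] F [-26.   -4.5   9.1] M [-1.03  5.25 -0.34] w 0.347 q [-0.95  0.47  0.42  1.62 -0.21  1.11 -2.02]
```

```bash
python3 -m crank '[[-1,[-0.02,0,0],[0,0,0]],[-1,[0,0,0],[0,0,0]],[-1,[0,0,0],[0,0,0]],[-1,[0,0,0],[0,0,0]],[-1,[0,0,0],[0,0,0]]]'
python3 - <<'E'
from h import *
show()
im=manip.camera("scene");cv2.imwrite("pics/s7f.png",im);show();cv2.imwrite("pics/s7.png",cv2.resize(im[155:245,235:355],None,fx=6,fy=6,interpolation=cv2.INTER_CUBIC))
cv2.imwrite("pics/w7.png",manip.camera("wrist"))
show()
E
```

```text
clock: 12.75
position: [0.5312, 0.3323, 0.1171]
ee_rot: [1.0, 0.013, -0.004, 0.001]
ft_force: [-19.1, -2.9, 4.1]
grip_width: 0.347
t 12.75 p [0.5312 0.3323 0.1171] yaw 0.0259 ztool [-0.0076 -0.0016 -1.    ] F [-19.1  -2.9   4.1] M [-0.54  3.71 -0.24] w 0.347 q [-0.96  0.47  0.42  1.63 -0.21  1.1  -2.02]
t 12.8 p [0.5312 0.3323 0.1171] yaw 0.026 ztool [-0.0076 -0.0016 -1.    ] F [-18.5  -3.1   4.4] M [-0.5   3.73 -0.28] w 0.35 q [-0.96  0.47  0.42  1.63 -0.21  1.1  -2.02]
t 12.85 p [0.5312 0.3323 0.1172] yaw 0.026 ztool [-0.0076 -0.0016 -1.    ] F [-18.1  -2.4   4.6] M [-0.56  3.69 -0.19] w 0.349 q [-0.96  0.47  0.42  1.63 -0.21  1.1  -2.02]
```

View pics/s7.png

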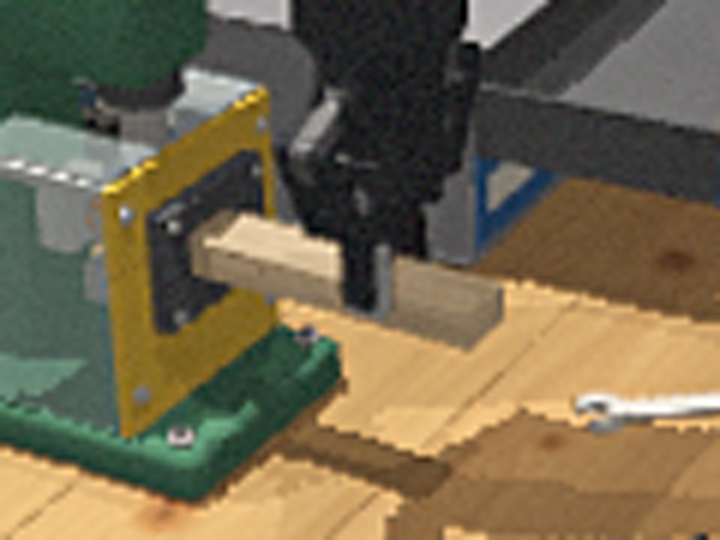

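View pics/w7.png

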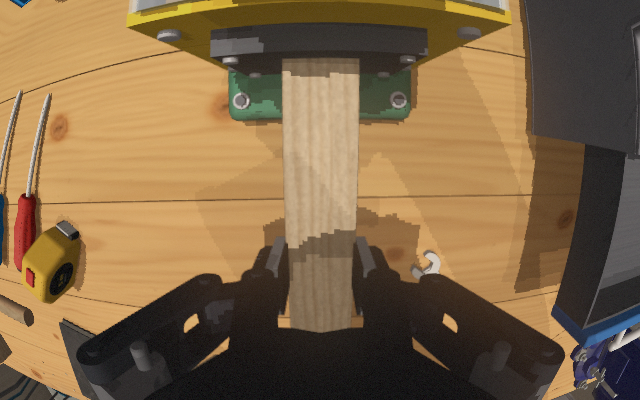

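```bash
python3 -m crank '[[-1,[-0.02,0,0],[0,0,0]],[-1,[0,0,0],[0,0,0]],[-1,[0,0,0],[0,0,0]],[-1,[0,0,0],[0,0,0]],[-1,[0,0,0],[0,0,0]]]' | grep -E "pos|ft"
python3 -m crank '[[-1,[-0.015,0,0],[0,0,0]],[-1,[0,0,0],[0,0,0]],[-1,[0,0,0],[0,0,0]],[-1,[0,0,0],[0,0,0]],[-1,[0,0,0],[0,0,0]]]' | grep -E "pos|ft"
python3 -m crank '[[-1,[-0.015,0,0],[0,0,0]],[-1,[0,0,0],[0,0,0]],[-1,[0,0,0],[0,0,0]],[-1,[0,0,0],[0,0,0]],[-1,[0,0,0],[0,0,0]]]' | grep -E "pos|ft"
python3 -m crank '[[-1,[-0.05,0,0],[0,0,0]],[-1,[0,0,0],[0,0,0]],[-1,[0,0,0],[0,0,0]],[-1,[0,0,0],[0,0,0]],[-1,[0,0,0],[0,0,0]]]' | grep -E "pos|ft"
python3 -m crank '[[-1,[-0.05,0,0],[0,0,0]],[-1,[0,0,0],[0,0,0]],[-1,[0,0,0],[0,0,0]],[-1,[0,0,0],[0,0,0]],[-1,[0,0,0],[0,0,0]]]' | grep -E "pos|ft"
```

```text
position: [0.5311, 0.3321, 0.1175]
ft_force: [-11.2, -1.4, 2.2]
position: [0.531, 0.3321, 0.1179]
ft_force: [-7.6, -1.2, 1.0]
position: [0.5303, 0.332, 0.1181]
ft_force: [-5.7, -1.3, 0.5]
position: [0.5267, 0.332, 0.1183]
ft_force: [-4.9, -0.8, -0.8]
position: [0.5229, 0.3318, 0.1183]
ft_force: [-4.5, 0.3, -0.0]
```

The force knee at about 6 N, then a steep rise, matches the hard stop at x≈0.531. Back in, with a moderate ~15 N hold.

```bash
python3 -m crank '[[-1,[0.03,0,0],[0,0,0]],[-1,[0.04,0,0],[0,0,0]],[-1,[0.03,0,0],[0,0,0]],[-1,[0.02,0,0],[0,0,0]],[-1,[0.02,0,0],[0,0,0]]]'
python3 -m crank '[[-1,[0,0,0],[0,0,0]],[-1,[0,0,0],[0,0,0]],[-1,[0,0,0],[0,0,0]],[-1,[0,0,0],[0,0,0]],[-1,[0,0,0],[0,0,0]]]'
python3 - <<'E'
from h import *
show()
im=manip.camera("scene");cv2.imwrite("pics/s8.png",im)
cv2.imwrite("pics/s8z.png",cv2.resize(im[155:245,235:355],None,fx=6,fy=6,interpolation=cv2.INTER_CUBIC))
cv2.imwrite("pics/t8.png",manip.camera("top"))
show()
E
```

```text
clock: 15.85
position: [0.5312, 0.3321, 0.1171]
ee_rot: [1.0, 0.013, -0.003, 0.001]
ft_force: [-22.4, -2.9, 5.9]
grip_width: 0.347
clock: 16.35
position: [0.5312, 0.3321, 0.1172]
ee_rot: [1.0, 0.013, -0.003, 0.001]
ft_force: [-16.9, -2.2, 3.7]
grip_width: 0.348
t 16.35 p [0.5312 0.3321 0.1172] yaw 0.0256 ztool [-0.0065 -0.0015 -1.    ] F [-16.9  -2.2   3.7] M [-0.47  3.4  -0.21] w 0.348 q [-0.96  0.47  0.42  1.63 -0.21  1.1  -2.02]
t 16.45 p [0.5312 0.3322 0.1172] yaw 0.0257 ztool [-0.0065 -0.0015 -1.    ] F [-16.5  -2.4   3.8] M [-0.44  3.35 -0.13] w 0.348 q [-0.96  0.47  0.42  1.63 -0.21  1.1  -2.02]
```

View pics/s8z.png

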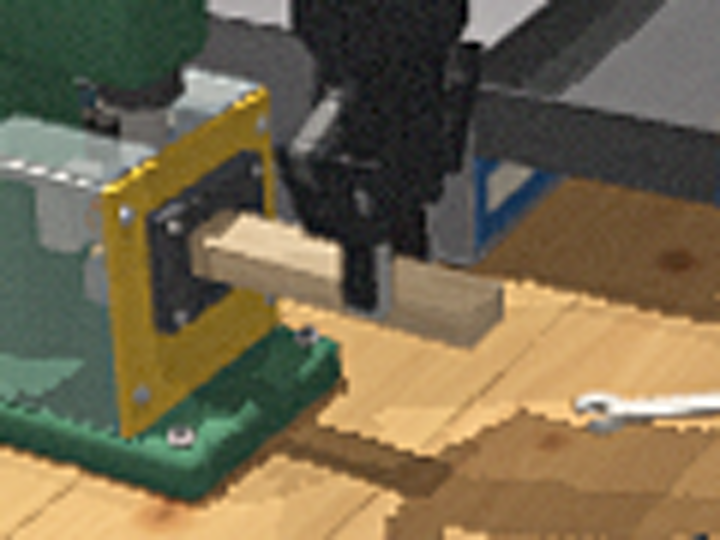

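View pics/t8.png

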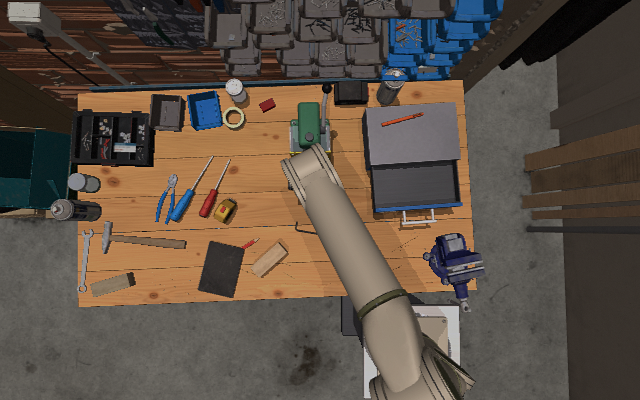

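The stick sits in the window at (205,245) in the crop. The arm is steady, the bystanders are untouched and the drawer is open. Handing in.

```bash
python3 -c "
from h import *
print(manip.hand_in());show()"
```

```text
the job is handed in; nothing more can be done
None
the job is handed in; nothing more can be done
```

The job is handed in at about 16.5 s of the 64 s allowed. The pine stick is through the guard window with the orange back stop pushed in, and the gripper still holds it by its outer part. The hand-in gave no verdict.

- **What I did:** I pulled the top drawer out about 0.14 m by its handle and took the stick by one end. I turned it to the press and fed it flat through the window, with no side force on the way in.
- **Back stop fully in:** The force rose gently as the spring compressed, then steeply from about 6 N near x = 0.531 m, while the stick stopped moving. I eased the stick back about 8 mm, keeping it on the stop, and saw the same change at the same place, which matches the stop's hard end. I then pushed it back in.
- **Final hold:** The arm was steady at about 17 N of push, with the grip set to 90 N and the tool tilted by less than 0.01 rad. The last pictures show the stick in the window, the drawer open and the other things on the bench where they were.
- **What disagreed or was not seen:**
  - The press mouth measured about 4 mm further in than my first estimate.
  - The force readings scatter by about 1 N, so the 10 mm of stop travel is worked out from force and position. I did not see the stop itself in the pictures.
  - The push briefly reached about 26 N during the feed, below the 40 N limit.

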